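# Measuring cup under the tap, tap open

## Robot

A 6-joint arm with a two-finger parallel gripper is mounted at the origin on the work surface. World frame = base frame: x ahead of the robot, y to its left, z up, the work surface at z = 0. Lengths are in m, angles in rad, forces in N, time in s.
With the tool pointing down it reaches from about 0.25 to 0.85 m from the base axis. Payload 12.5 kg.
Tool frame: the origin (TCP) lies at the centre of the arm's flange, where the gripper is bolted on; the fingertips stand robot.tcp_to_tips ahead of it and the grasp point (between the pads) lies 167 mm ahead of it (robot.tcp_to_tips is the distance from the TCP to the fingertips, in m); z points along the fingers, y is the direction in which the jaws open and shut (so a half turn about z gives the same grasp; the last joint's range is limited). The gripper opens to 93 mm and grips with 3 to 60 N. Pads are 15 mm wide; open, the fingers measure 128 mm over their backs; the gripper's body (75 mm by 188 mm) begins 65 mm behind the grasp point.
Start: joints at [-1.404, 0.351, 1.652, -0, 1.139, -0.085], TCP at [0.137, -0.533, 0.405] pointing down, gripper open.
Joint ranges: [-2.75, 2.75], [-0.79, 2.1], [0.01, 2.65], [-1.57, 4.71], [0.07, 3.14], [-2.87, 2.87]. Speed limits (rad/s): [2.22, 2.22, 2.79, 3.14, 3.14, 3.14].

## Interface

Orientations are given as a unit quaternion [w, x, y, z].
In Python, from cell import readout, viewer, robot, finder gives the robot as it stands. The module is installed in compiled form; this text tells all that it offers.
- The arm moves only by the tool play_rows, never from a script. Its argument "targets" is a list of rows, each a list of 3 entries, a list of its own where there are three numbers: the shift along the tool's x, y, z in mm, then the turn about the tool's z in degrees, then the finger opening in mm, from 0 to 93. A call has 1 to 10 rows; each row is the pose to reach, as a shift and turn from the pose commanded when the call began, along the tool's axes at that moment; what a row does not reach only later rows make up. A row lasts 1/12 s, in which the tool goes at most 41.7 mm and 7.16 degrees, less where a joint would pass 70% of its speed; a pose out of reach is approached as far as the arm can. A call with a gripper value outside its range is refused whole. The fingers move at their own pace and stop on an object; the grip force is fixed at half the most. Time passes only in rows, so rows that repeat a pose let the fingers close. It gives the time, the measured TCP pose, the force and the opening at its end, in the units of the state.
- readout.observe(): the state, without advancing time (a new reading comes with each control period).
- viewer.snapshot(name): name is "side" or "top"; returns a dict with "pixels" (384x512x3 uint8, red, green, blue), "intrinsics" (3x3 intrinsics, pixels), "extrinsics" (4x4, takes a point from camera to world coordinates). Camera axes: x right, y up, looking along -z (the intrinsics and any distortion apply to the point x, -y, -z); pixel columns grow to the right and rows downward; lengths in m; the calibration is good to about 2 mm. A picture is of the moment at which its call begins. There is no depth.
- robot.hand_in(): hands the job in, once; it reports no verdict.
Trained networks look in the newest picture that a camera, given by its name, has taken for a name from the list of things; names that differ only in an ending like _2 or _b are one class to them, and where a whole thing is asked for, a point or a joint stands for the part that bears it (a point fixed in the world has none). Each returns a list of dicts, best first, with "confidence" (0 to 1); they miss things now and then, are a little off and sometimes report something else, mostly with a low value. They report only what shows in the picture. A call takes as long as a camera call. They do not tell look-alikes from the thing itself.
- finder.search_frame(query, camera): "extent" ([left, top, right, bottom] in pixels, round what is visible of it).
The state is a dict: "time_s": time; "joints": joint angles; "joint_vel": joint speeds; "joint_torque": joint torques, N m; "tool_pos": TCP position; "eef_rot": TCP orientation; "force": force on the tool from outside, world axes, zero at the start; "moment": the same for the moment, N m; "grip_width": finger opening in m.
Only numpy, scipy, OpenCV 4.12 (cv2) and the standard library are available. Lean on these libraries where they do the work, as an engineer would, in place of code of your own. Each camera call takes 0.05 s, during which the arm holds its last target. There are 200 camera calls.

## Task

Get the steel measuring cup out from the low stone riser, where its handle is tucked underneath, and stand it upright and centred on the small round perch under the spout of the tap stand; its sides are too close there for fingers, so carry it in by its handle. Once the cup stands there by itself, turn the tap's flat lever the full quarter turn to its open stop and leave the cup standing in its place. Do not disturb the other things on the counter.

Things in the scene. Friction and masses are not known exactly. Their poses are not given: they have to be found in the camera images.
- measuring_cup: Open stainless steel cup, 60 mm outside diameter, 50 mm high, wall 2.5 mm, 0.1 to 0.2 kg. Origin at the centre of its underside, z up, x along its handle. Balance point about 9 mm from the axis towards the handle. At the start it stands on the counter beside the riser, at either of two spots, its handle reaching in under the riser.
- cup_grip (a point): Grip point on the measuring cup's handle, 90 mm from the cup's axis, 45 mm above its underside. The handle is a straight level bar 14 mm wide, 8 mm thick, from the cup's wall to 115 mm from the axis.
- riser: Fixed low riser: stone slab 300 (x) by 110 (y) mm on two steel end legs, underside 58 mm, top 68 mm above the counter. Origin on the counter under its centre. The cup stands along its +y side, 95 mm from the centre line, handle pointing to -y; it can be drawn straight out towards +y, where the counter is clear for 150 mm.
- tap_stand: Fixed tap stand, origin on the counter under the perch; its -x side faces the robot, +y the tank. Two upright cheeks (inner faces at y +-42 mm, x +-25 mm) carry a bridge plate 100 mm wide, 150 to 158 mm above the counter; the passage is open at -x and +x. Base plate 6 mm thick, x +-55 mm. Tank: radius 54 mm, 250 mm tall, at y 150 mm. The counter is clear on the -x side.
- perch (a point): Centre of the top face of the round perch in the tap stand: 48 mm diameter, narrower than the cup, 45 mm above the counter. Axes are those of the tap stand.
- spout_tip (a point): Lower end of the spout (18 mm diameter), straight above the perch centre, 118 mm above the counter, 73 mm above the perch.
- tap_handle (a joint): The tap's quarter-turn lever on a vertical hinge. 0 = shut stop, pointing to the tap stand's +x; 1.571 = open stop, pointing to the stand's -y (away from the tank). Grows clockwise seen from above. Starts at the shut stop or up to 0.25 rad off it, is a little stiff (0.12 N m, about 2 N at the grip point), stays where it is left.
- handle_hinge (a point): Point on the lever's hinge axis at the lever's mid-thickness, 198 mm above the counter, straight above the perch.
- handle_grip (a point): Grip point on the lever, 72 mm out from the hinge at mid-thickness. The lever is a flat steel bar 14 mm wide, 10 mm thick, ending 97 mm from the hinge, 35 mm clear of the bridge plate. x runs along the lever, outwards.
- silicone_cup: Bystander: folded silicone cup, a stepped grey disc 70 mm in diameter, 22 mm high, at the riser's other spot, 130 mm from the measuring cup. Origin under its centre.
- jar: Bystander: closed amber jar, 68 mm diameter, 95 mm high. Origin under its centre.
- coaster: Bystander: round olive-wood coaster, 90 mm diameter, 12 mm thick. Origin under its centre.
- mug_a: Bystander: white mini mug, 52 mm diameter, 55 mm high, on the coaster. Origin under its centre.
- mug_b: Bystander: white mini mug, 52 mm diameter, 55 mm high, on the counter at the left. Origin under its centre.
- tin: Bystander: plain metal tin, 72 mm diameter, 100 mm high. Origin under its centre.
- spoon: Bystander: steel spoon 150 mm long lying on the counter close to the robot. Origin under its middle.
Not all that is in view belongs to the job. Leave any purple look-alike of the measuring_cup alone.

How it is judged:
By the outcome, as a careful person would: the job done as asked, in the order asked, and still so for the second after the job is handed in, with the robot touching nothing.
It also fails if it takes over 72 s, if anything falls off the work surface, if the arm or the gripper's body presses on something with over 40 N, if the wrist force passes 120 N, or if a joint passes its speed limit or range.

## Working session

There is one attempt and no reset: what is moved stays moved. The work goes in short steps, Python scripts to look and compute and a tool call to move; the robot and the scene stay as the last step left them, time stands still between calls to the robot, and variables do not carry over. Pictures are saved under pics/ and viewed, about 8 in all and at most 12, crops included, and the job is handed in when it is done.

Besides the shell and the picture viewer there is one more tool, called after "Emit:" in YAML: its name, and indented under it one key for each argument. play_rows: Moves the arm, as the interface text tells. Its arguments: {"type":"object","properties":{"targets":{"type":"array","items":{"type":"array"}}},"required":["targets"]}

```bash
mkdir -p pics; cat > h.py <<'E'
from cell import readout, viewer, robot, finder
import numpy as np, cv2
def snap(cam,fn=None):
    s=viewer.snapshot(cam); 
    if fn: cv2.imwrite('pics/'+fn,cv2.cvtColor(s['pixels'],cv2.COLOR_RGB2BGR))
    return s
def ray(s,u,v):
    K=np.array(s['intrinsics']);E=np.array(s['extrinsics'])
    d=np.linalg.inv(K)@[u,v,1]; d=E[:3,:3]@[d[0],-d[1],-d[2]]
    return E[:3,3],d
def atz(s,u,v,z):
    o,d=ray(s,u,v); return o+d*(z-o[2])/d[2]
def proj(s,p):
    K=np.array(s['intrinsics']);E=np.array(s['extrinsics'])
    c=E[:3,:3].T@(np.array(p)-E[:3,3]); q=K@[c[0],-c[1],-c[2]]; return q[:2]/q[2]
E
python3 - <<'E'
from h import *
print({k:np.round(v,3) for k,v in readout.observe().items()}, robot.tcp_to_tips)
for c in('top','side'):
    s=snap(c,c+'1.png'); print(c,{k:np.round(s[k],3).tolist() for k in s if k!='pixels'})
    for q in('measuring_cup','riser','tap_stand','tap_handle','silicone_cup','jar','coaster','mug_a','tin','spoon'):
        print(q,[(np.round(r['extent']).tolist(),round(r['confidence'],2)) for r in finder.search_frame(q,c)[:3]])
E
```

```text
{'time_s': np.float64(0.0), 'joints': array([-1.404,  0.351,  1.652,  0.   ,  1.139, -0.085]), 'joint_vel': array([ 0.001,  0.   , -0.   ,  0.   ,  0.   ,  0.001]), 'joint_torque': array([ 2.0000e-03, -4.9731e+01, -2.8525e+01,  7.0000e-02,  2.6000e-02,
       -0.0000e+00]), 'tool_pos': array([ 0.137, -0.533,  0.404]), 'eef_rot': array([-0.001,  0.992,  0.126, -0.   ]), 'force': array([ 0.011, -1.324,  0.279]), 'moment': array([0.009, 0.028, 0.014]), 'grip_width': np.float64(0.093)} 0.1861
top {'intrinsics': [[396.922, 0.0, 252.905], [0.0, 396.922, 189.135], [0.0, 0.0, 1.0]], 'extrinsics': [[0.022, 0.992, -0.122, 0.409], [-1.0, 0.024, 0.013, 0.047], [0.016, 0.122, 0.992, 1.192], [0.0, 0.0, 0.0, 1.0]]}
measuring_cup [([325.0, 159.0, 349.0, 180.0], 0.98), ([243.0, 210.0, 287.0, 244.0], 0.95), ([169.0, 106.0, 218.0, 128.0], 0.68)]
riser [([344.0, 140.0, 392.0, 250.0], 0.68)]
tap_stand [([133.0, 140.0, 234.0, 202.0], 0.62)]
tap_handle [([132.0, 140.0, 234.0, 203.0], 0.32)]
silicone_cup [([318.0, 203.0, 343.0, 227.0], 0.9)]
jar [([240.0, 98.0, 265.0, 130.0], 0.83)]
coaster [([286.0, 108.0,
[... 408 characters left out ...]
3, 0.596, 0.848], [0.0, 0.0, 0.0, 1.0]]}
measuring_cup [([154.0, 227.0, 186.0, 264.0], 0.92), ([307.0, 236.0, 336.0, 272.0], 0.8), ([266.0, 202.0, 299.0, 222.0], 0.69)]
riser [([233.0, 145.0, 308.0, 186.0], 0.9), ([196.0, 175.0, 220.0, 194.0], 0.43)]
tap_stand [([197.0, 188.0, 258.0, 305.0], 0.9)]
tap_handle [([208.0, 189.0, 244.0, 204.0], 0.63)]
silicone_cup []
jar [([174.0, 191.0, 199.0, 222.0], 0.84)]
coaster [([193.0, 188.0, 216.0, 204.0], 0.5), ([284.0, 307.0, 315.0, 338.0], 0.22)]
mug_a [([195.0, 178.0, 220.0, 197.0], 0.85), ([285.0, 307.0, 313.0, 335.0], 0.59), ([211.0, 187.0, 244.0, 202.0], 0.56)]
tin [([162.0, 268.0, 191.0, 308.0], 0.78)]
spoon [([324.0, 173.0, 348.0, 199.0], 0.63)]
```

View pics/top1.png

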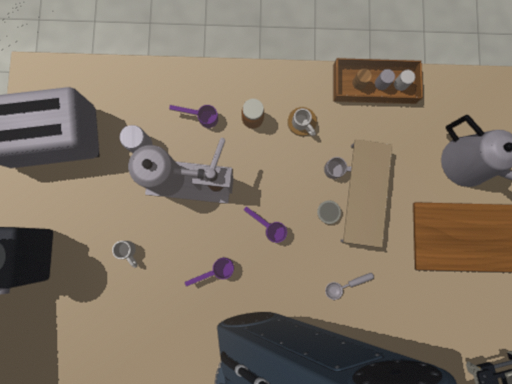

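View pics/side1.png

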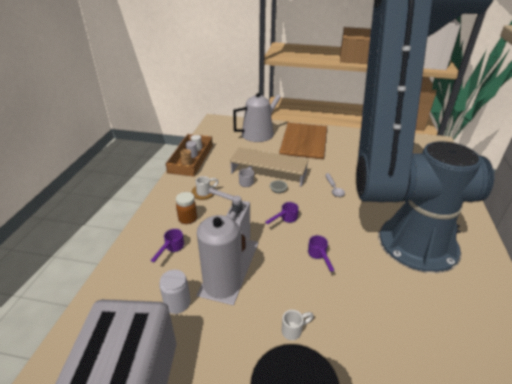

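The top view shows the steel cup at (336,169) beside the riser (x 344–392). The silicone disc is at (329,213), the tap stand at (133–234, 140–203) with its lever pointing up to about (220,142), and the purple decoys stand apart. I'll zoom in for corners.

```bash
python3 - <<'E'
from h import *
im=cv2.imread('pics/top1.png')
a=cv2.resize(im[130:260,300:400],None,fx=4,fy=4.0,interpolation=cv2.INTER_CUBIC)
b=cv2.resize(im[130:260,130:240],None,fx=3.6,fy=4.0,interpolation=cv2.INTER_CUBIC)
for k in range(0,100,10):
    cv2.putText(a,str(300+k),(k*4,10),0,.35,(0,0,255)); cv2.line(a,(k*4,12),(k*4,18),(0,0,255))
for k in range(0,130,10):
    cv2.putText(a,str(130+k),(0,k*4+4),0,.35,(0,0,255));cv2.putText(b,str(130+k),(0,k*4+4),0,.35,(0,0,255))
for k in range(0,110,10):
    cv2.putText(b,str(130+k),(int(k*3.6),10),0,.35,(0,0,255)); cv2.line(b,(int(k*3.6),12),(int(k*3.6),18),(0,0,255))
cv2.imwrite('pics/c1.png',np.hstack([a,b]))
E
```

```text
(no output)
```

View pics/c1.png

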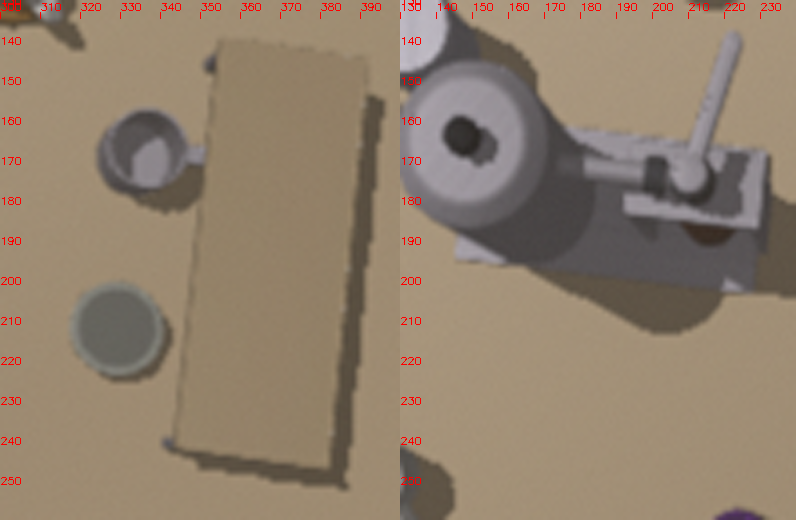

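The crop shows riser corners at about (355,139.5), (391.5,144), (382,247.5) and (343.5,241). The cup rim is centred near (336,167), with its handle going right under the slab. The hinge cap is at (211,173) and the lever tip at (223,138).

```bash
cat >> h.py <<'E'
E
python3 - <<'E'
from h import *
t=snap('top'); s=snap('side')
P=lambda u,v,z: atz(t,u,v,z)[:2]
c=[P(355,139.5,.068),P(391.5,144,.068),P(382,247.5,.068),P(343.5,241,.068)]
print('riser',np.round(c,3),np.mean(c,0),[np.linalg.norm(c[i]-c[i-1]).round(3) for i in range(4)])
d=(c[0]-c[3]);e=c[1]-c[2];print('xdir deg',np.degrees(np.arctan2(d[1],d[0])),np.degrees(np.arctan2(e[1],e[0])))
print('cup',P(335.8,167,.05)); print('sil',P(329,213,.02))
h=P(211,173,.215);k=P(222.8,138.5,.203);print('hinge',h,P(211,173,.2),'tip',k,np.linalg.norm(k-h),np.degrees(np.arctan2(*(k-h)[::-1])))
tk=P(148.3,164.5,.25);print('tank',tk, np.linalg.norm(tk-h),np.degrees(np.arctan2(*(tk-h)[::-1])))
b=[P(232.2,167.5,.158),P(229.4,186.8,.158),P(192.5,183,.158)];print('bridge',b)
print('base',P(145.3,195.5,.006),P(225.8,203,.006))
for n,p in dict(cuprim=[*P(335.8,167,.05),.05],hinge=[*h,.215],tip=[*k,.203]).items(): print(n,proj(s,p))
for n,b,z in (('jar',(240,98,265,130),.095),('tin',(119,126,151,153),.1),('mug_b',(113,241,137,272),.055),('purp1',(208,116,208,116),.05),('p2',(276,232,276,232),.05),('p3',(224,268,224,268),.05),('p2h',(246,210,246,210),.045),('p3h',(187,283,187,283),.045),('coaster',(286,108,319,133),.012)):
    print(n,np.round(P((b[0]+b[2])/2,(b[1]+b[3])/2,z),3))
im=s['pixels'][180:310,150:270];cv2.imwrite('pics/c2.png',cv2.cvtColor(cv2.resize(im,None,fx=4,fy=4,interpolation=cv2.INTER_CUBIC),4))
E
```

```text
riser [[ 0.7   -0.262]
 [ 0.69  -0.368]
 [ 0.391 -0.335]
 [ 0.407 -0.227]] [ 0.54674912 -0.29804624] [np.float64(0.296), np.float64(0.107), np.float64(0.301), np.float64(0.11)]
xdir deg -6.845461379015548 -6.311543501847932
cup [ 0.62091101 -0.20960328]
sil [ 0.48770882 -0.19566978]
hinge [0.56730433 0.13893328] [0.56973722 0.14035082] tip [0.65891713 0.11319453] 0.0951598003704507 -15.692783660282712
tank [0.57853193 0.28647233] 0.14796564417720945 85.64822756375897
bridge [array([0.59263003, 0.08898043]), array([0.54110605, 0.09485017]), array([0.54880281, 0.19181756])]
base [0.52821747 0.35244256] [0.51140444 0.11126552]
cuprim [246.37815863 172.56929355]
hinge [237.85494118 193.66234688]
tip [209.91537194 187.94383362]
jar [0.76  0.038]
tin [0.676 0.366]
mug_b [0.35  0.387]
purp1 [0.765 0.169]
p2 [ 0.428 -0.037]
p3 [0.323 0.108]
p2h [0.489 0.05 ]
p3h [0.279 0.212]
coaster [ 0.77  -0.116]
```

View pics/c2.png

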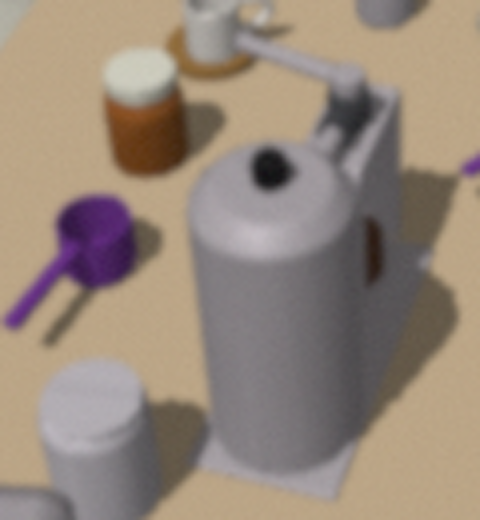

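The side crop confirms the hinge and lever, and the tap stand's yaw comes out near -4.5°. All sizes agree: riser 0.30 × 0.11, hinge to tank 0.148, cup 95 mm from the riser's centre line. I'll add a move helper.

```bash
cat >> h.py <<'E'
def go(x,y,gz,yaw):
    "shift mm/turn deg to bring grasp point to x,y,gz with tool-x yaw (deg), from measured pose"
    o=readout.observe(); w,a,b,c=o['eef_rot']; y0=np.degrees(2*np.arctan2(b,a)); r=np.radians(y0)
    d=np.array([x,y,gz+.167])-o['tool_pos']; cs,sn=np.cos(r),np.sin(r)
    turn=-((yaw-y0+180)%360-180)
    print('pose',np.round(o['tool_pos']-[0,0,.167],4),'yaw',round((y0+180)%360-180,2),'t',round(o['time_s'],2),'F',np.round(o['force'],1),'w',round(o['grip_width'],4))
    print('shift',np.round([1e3*(d[0]*cs+d[1]*sn),1e3*(d[0]*sn-d[1]*cs),-1e3*d[2]],1),'turn',round(turn,2))
E
python3 -c "
from h import *
go(.621,-.2096,.16,83.5)"
```

```text
pose [ 0.137  -0.5326  0.2377] yaw 14.43 t 1.2 F [ 0.3 -0.2 -0.6] w 0.0929
shift [ 549.2 -192.3   77.7] turn -69.07
```

Emit:
play_rows:
  targets:
    - [[549, -192, 0], -69, 93]
    - [[549, -192, 0], -69, 93]
    - [[549, -192, 0], -69, 93]
    - [[549, -192, 0], -69, 93]
    - [[549, -192, 0], -69, 93]
    - [[549, -192, 0], -69, 93]
    - [[549, -192, 0], -69, 93]
    - [[549, -192, 0], -69, 93]
    - [[549, -192, 0], -69, 93]
    - [[549, -192, 0], -69, 93]

```text
time_s: 2.03
tool_pos: [0.4852, -0.2999, 0.4049]
eef_rot: [0.0, 0.744, 0.668, 0.0]
force: [0.0, -0.4, -0.7]
grip_width: 0.0925
```

```bash
python3 -c "
from h import *
go(.621,-.2096,.14,83.5)"
```

```text
pose [ 0.4852 -0.2999  0.2379] yaw 83.82 t 2.03 F [ 0.  -0.4 -0.7] w 0.0925
shift [104.3 125.3  97.9] turn 0.32
```

Emit:
play_rows:
  targets:
    - [[104, 125, 30], 0, 93]
    - [[104, 125, 60], 0, 93]
    - [[104, 125, 90], 0, 93]
    - [[104, 125, 98], 0, 93]
    - [[104, 125, 98], 0, 93]
    - [[104, 125, 98], 0, 93]
    - [[104, 125, 98], 0, 93]
    - [[104, 125, 98], 0, 93]
    - [[104, 125, 98], 0, 93]
    - [[104, 125, 98], 0, 93]

```text
time_s: 2.87
tool_pos: [0.6194, -0.2132, 0.3081]
eef_rot: [0.001, 0.747, 0.665, 0.0]
force: [-0.5, 0.8, 0.3]
grip_width: 0.093
```

```bash
python3 - <<'E'
from h import *
go(.621,-.2096,.03,83.5)
a=snap('top')['pixels'][120:260,270:400]; b=snap('side')['pixels'][110:240,200:330]
cv2.imwrite('pics/v1.png',cv2.cvtColor(np.hstack([cv2.resize(a,(390,420)),cv2.resize(b,(400,420))]),4))
E
```

```text
pose [ 0.6194 -0.2132  0.1411] yaw 83.37 t 2.87 F [-0.5  0.8  0.3] w 0.093
shift [  3.8   1.2 111.1] turn -0.13
```

View pics/v1.png

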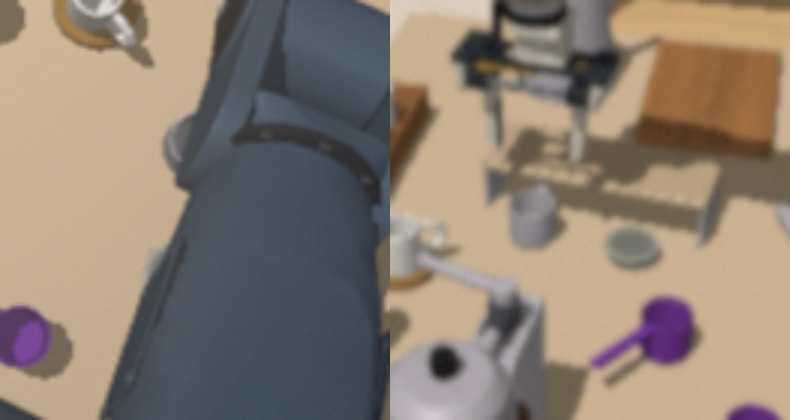

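The side crop shows the open fingers over the cup, jaws along the riser, with the silicone cup clear. Going down.

Emit:
play_rows:
  targets:
    - [[4, 1, 20], 0, 93]
    - [[4, 1, 45], 0, 93]
    - [[4, 1, 70], 0, 93]
    - [[4, 1, 90], 0, 93]
    - [[4, 1, 103], 0, 93]
    - [[4, 1, 111], 0, 93]
    - [[4, 1, 111], 0, 93]
    - [[4, 1, 111], 0, 93]

```text
time_s: 3.63
tool_pos: [0.6214, -0.2088, 0.1965]
eef_rot: [0.0, 0.747, 0.665, 0.0]
force: [1.5, 0.3, 0.8]
grip_width: 0.0927
```

Emit:
play_rows:
  targets:
    - [[0, 0, 0], 0, 40]
    - [[0, 0, 0], 0, 40]
    - [[0, 0, 0], 0, 40]
    - [[0, 0, 0], 0, 40]
    - [[0, 0, 0], 0, 40]
    - [[0, 0, 0], 0, 40]
    - [[0, 0, 0], 0, 40]
    - [[0, 0, 0], 0, 40]

```text
time_s: 4.3
tool_pos: [0.6215, -0.2086, 0.1962]
eef_rot: [0.0, 0.746, 0.665, 0.0]
force: [1.0, 0.4, 4.1]
grip_width: 0.0604
```

Gripped at 60.4 mm. Lift 3 mm and draw out along tool +x.

Emit:
play_rows:
  targets:
    - [[0, 0, -3], 0, 40]
    - [[4, 0, -3], 0, 40]
    - [[14, 0, -3], 0, 40]
    - [[28, 0, -3], 0, 40]
    - [[44, 0, -3], 0, 40]
    - [[62, 0, -3], 0, 40]
    - [[82, 0, -3], 0, 40]
    - [[102, 0, -3], 0, 40]
    - [[116, 0, -3], 0, 40]
    - [[120, 0, -3], 0, 40]

```text
time_s: 5.13
tool_pos: [0.6351, -0.0862, 0.1986]
eef_rot: [-0.0, 0.746, 0.666, -0.0]
force: [-0.2, -0.6, -0.3]
grip_width: 0.0604
```

Emit:
play_rows:
  targets:
    - [[0, 0, -5], 5, 40]
    - [[0, 0, -5], 12, 40]
    - [[0, 0, -5], 19, 40]
    - [[0, 0, -5], 26, 40]
    - [[0, 0, -5], 33, 40]
    - [[0, 0, -5], 40, 40]
    - [[0, 0, -5], 47, 40]
    - [[0, 0, -5], 54, 40]
    - [[0, 0, -5], 61, 40]
    - [[0, 0, -5], 66, 40]

```text
time_s: 5.97
tool_pos: [0.6349, -0.0894, 0.2037]
eef_rot: [0.0, 0.989, 0.148, -0.0]
force: [-1.1, -0.5, -1.0]
grip_width: 0.0603
```

```bash
python3 -c "
from h import *
go(.633,-.09,.029,-4.5)"
```

```text
pose [ 0.6349 -0.0894  0.0367] yaw 17.05 t 5.97 F [-1.1 -0.5 -1. ] w 0.0603
shift [-2.  -0.   7.7] turn 21.55
```

Emit:
play_rows:
  targets:
    - [[0, 0, 0], 5, 40]
    - [[0, 0, 0], 11, 40]
    - [[0, 0, 0], 17, 40]
    - [[0, 0, 0], 21.5, 40]
    - [[0, 0, 3], 21.5, 40]
    - [[0, 0, 5], 21.5, 40]
    - [[0, 0, 7], 21.5, 40]
    - [[0, 0, 7.5], 21.5, 40]
    - [[0, 0, 7.5], 21.5, 40]
    - [[0, 0, 7.5], 21.5, 40]

```text
time_s: 6.8
tool_pos: [0.6349, -0.0894, 0.1962]
eef_rot: [-0.0, 0.999, -0.035, -0.0]
force: [-1.1, -0.1, 1.4]
grip_width: 0.0604
```

Emit:
play_rows:
  targets:
    - [[0, 0, 0], 0, 80]
    - [[0, 0, 0], 0, 80]
    - [[0, 0, 0], 0, 80]
    - [[0, 0, -15], 0, 80]
    - [[0, 0, -35], 0, 80]
    - [[0, 0, -65], 0, 80]
    - [[0, 0, -95], 0, 80]
    - [[-20, 0, -105], 0, 80]
    - [[-60, 0, -110], 0, 60]
    - [[-80, 0, -110], 0, 50]

```text
time_s: 7.63
tool_pos: [0.5528, -0.0833, 0.3084]
eef_rot: [0.0, 0.999, -0.035, 0.001]
force: [0.1, -0.3, -0.6]
grip_width: 0.0708
```

```bash
python3 - <<'E'
from h import *
go(.5545,-.084,.044,-4.5)
a=snap('top')['pixels'][120:260,230:380]; b=snap('side')['pixels'][110:240,180:310]
cv2.imwrite('pics/v2.png',cv2.cvtColor(np.hstack([cv2.resize(a,(450,420)),cv2.resize(b,(340,420))]),4))
E
```

```text
pose [ 0.5528 -0.0833  0.1414] yaw -4.05 t 7.63 F [ 0.1 -0.3 -0.6] w 0.0708
shift [ 1.7  0.5 97.4] turn 0.45
```

View pics/v2.png

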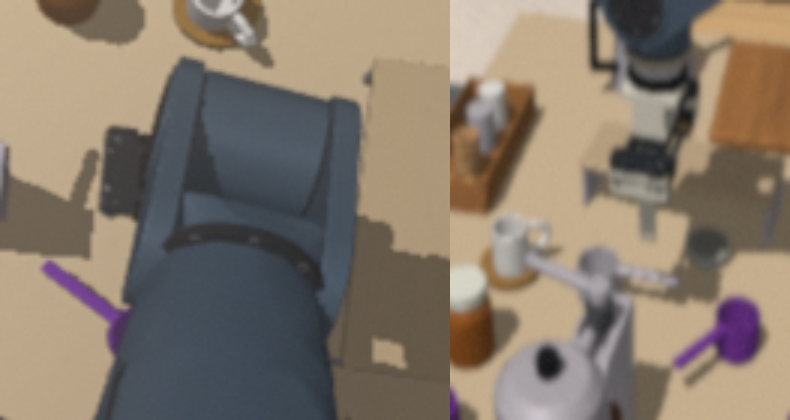

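The cup stands upright with its handle towards the robot (crop about (670,282)) and the fingers above it. Descend and grip the handle.

Emit:
play_rows:
  targets:
    - [[1.7, 0, 20], 0, 60]
    - [[1.7, 0, 45], 0, 60]
    - [[1.7, 0, 70], 0, 60]
    - [[1.7, 0, 88], 0, 60]
    - [[1.7, 0, 96], 0, 60]
    - [[1.7, 0, 96], 0, 60]
    - [[1.7, 0, 96], 0, 60]

```text
time_s: 8.32
tool_pos: [0.5575, -0.0839, 0.211]
eef_rot: [0.0, 0.999, -0.035, 0.0]
force: [0.8, 1.4, 0.0]
grip_width: 0.0602
```

Emit:
play_rows:
  targets:
    - [[0, 0, 0], 0, 30]
    - [[0, 0, 0], 0, 22]
    - [[0, 0, 0], 0, 18]
    - [[0, 0, 0], 0, 15]
    - [[0, 0, 0], 0, 12]
    - [[0, 0, 0], 0, 8]
    - [[0, 0, 0], 0, 5]
    - [[0, 0, 0], 0, 5]
    - [[0, 0, 0], 0, 5]
    - [[0, 0, 0], 0, 5]

```text
time_s: 9.15
tool_pos: [0.5569, -0.0838, 0.2102]
eef_rot: [-0.0, 0.999, -0.036, -0.0]
force: [-1.0, 0.0, 1.1]
grip_width: 0.0139
```

Emit:
play_rows:
  targets:
    - [[0, 0, -2], 0, 5]
    - [[0, 0, -5], 0, 5]
    - [[0, 0, -10], 0, 5]
    - [[0, 0, -20], 0, 5]
    - [[0, 0, -35], 0, 5]
    - [[0, 0, -50], 0, 5]
    - [[0, 0, -65], 0, 5]
    - [[0, 0, -75], 0, 5]
    - [[0, 0, -80], 0, 5]
    - [[0, 0, -80], 0, 5]

```text
time_s: 9.98
tool_pos: [0.557, -0.0838, 0.2915]
eef_rot: [0.0, 0.999, -0.036, 0.001]
force: [-0.1, -0.1, -1.0]
grip_width: 0.0136
```

```bash
python3 - <<'E'
from h import *
go(.378,.154,.125,-4.5); print(readout.observe()['moment'])
b=snap('side')['pixels'][100:250,180:330]
cv2.imwrite('pics/v3.png',cv2.cvtColor(cv2.resize(b,(600,600),interpolation=2),4))
E
```

```text
pose [ 0.557  -0.0838  0.1245] yaw -4.07 t 9.98 F [-0.1 -0.1 -1. ] w 0.0136
shift [-195.5 -224.5   -0.5] turn 0.43
[ 0.07695741  0.12352114 -0.01976295]
```

View pics/v3.png

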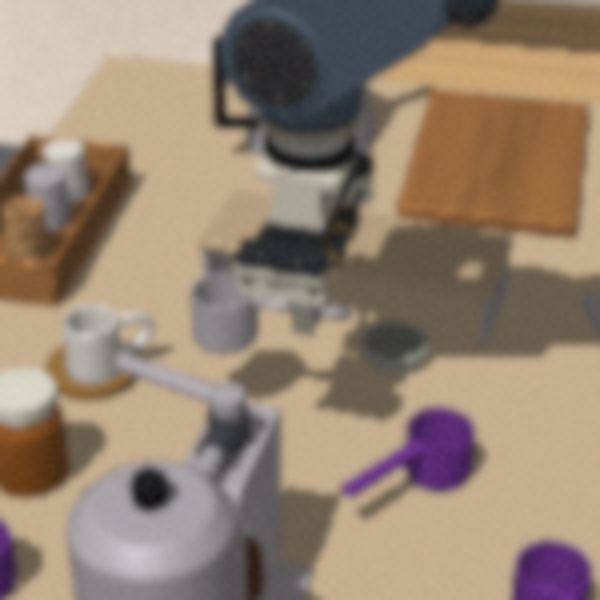

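The cup hangs level in the handle grip and nothing else has moved. Carrying it round to the front of the stand.

Emit:
play_rows:
  targets:
    - [[-10, 0, 0], 0, 5]
    - [[-28, 0, 0], 0, 5]
    - [[-50, 0, 0], 0, 5]
    - [[-75, 0, 0], 0, 5]
    - [[-100, -10, 0], 0, 5]
    - [[-125, -25, 0], 0, 5]
    - [[-150, -45, 0], 0, 5]
    - [[-170, -65, 0], 0, 5]
    - [[-185, -80, 0], 0, 5]
    - [[-195, -90, 0], 0, 5]

```text
time_s: 10.87
tool_pos: [0.367, 0.0209, 0.2896]
eef_rot: [-0.0, 0.999, -0.035, -0.001]
force: [1.2, -0.1, -1.3]
grip_width: 0.0134
```

Emit:
play_rows:
  targets:
    - [[0, -12, 0], 0, 5]
    - [[0, -32, 0], 0, 5]
    - [[0, -55, 0], 0, 5]
    - [[0, -80, 0], 0, 5]
    - [[0, -105, 0], 0, 5]
    - [[0, -122, 0], 0, 5]
    - [[0, -131, 0], 0, 5]
    - [[0, -135, 0], 0, 5]
    - [[0, -135, 0], 0, 5]
    - [[0, -135, 0], 0, 5]

```text
time_s: 11.7
tool_pos: [0.3782, 0.154, 0.29]
eef_rot: [0.0, 0.999, -0.036, -0.0]
force: [0.1, 0.2, -1.8]
grip_width: 0.0135
```

```bash
python3 - <<'E'
from h import *
go(.568-.078*.997,.139+.078*.078,.099,-4.5)
a=snap('top')['pixels'][120:280,130:330]; b=snap('side')['pixels'][150:320,190:320]
cv2.imwrite('pics/v4.png',cv2.cvtColor(np.hstack([cv2.resize(a,(400,560),interpolation=2),cv2.resize(b,(400,560),interpolation=2)]),4))
E
```

```text
pose [0.3782 0.154  0.123 ] yaw -4.08 t 11.7 F [ 0.1  0.2 -1.8] w 0.0135
shift [112.3   0.9  24. ] turn 0.42
```

View pics/v4.png

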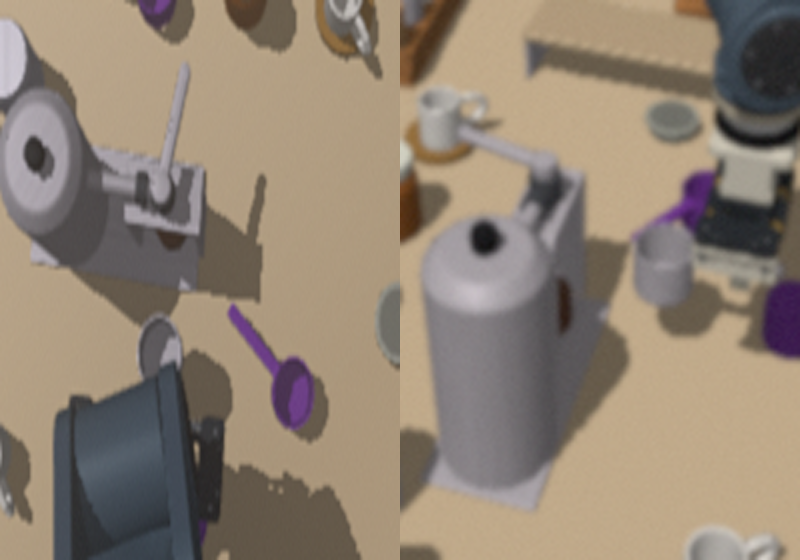

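The top crop shows the cup just in front of the stand, and the brown perch edge shows below the bridge at about px (216,191). I'll check both against the estimate.

```bash
python3 - <<'E'
from h import *
t=snap('top')
print('perch near edge',atz(t,215.8,191.2,.045)); 
for c in ((.568,.139),): 
  print('pred edge px',proj(t,[c[0]-.024,c[1]+.002,.045]))
im=t['pixels']
print('tips',readout.observe()['tool_pos'])
z=.08+.048
print('rim L/R/far',atz(t,199,218,z),atz(t,221,218,z),atz(t,210,209.7,z))
c=np.array([.3782+.078,.154-.0055]); print('pred centre',c,[proj(t,[c[0]+.03*np.cos(a),c[1]+.03*np.sin(a),z]).round(1).tolist() for a in (0,1.57,-1.57)])
x=im[183:196,204:228].astype(int); m=((x[...,0]-x[...,2])>25)&(x[...,0]<110)
for r in m: print(''.join('#' if q else '.' for q in r))
E
```

```text
perch near edge [0.54171927 0.13920271 0.045     ]
pred edge px [215.20731763 190.40581209]
tips [0.37834181 0.15379094 0.29019494]
rim L/R/far [0.45899715 0.17487076 0.128     ] [0.46034831 0.11620043 0.128     ] [0.48186153 0.14633456 0.128     ]
pred centre [0.4562 0.1485] [[209.2, 208.1], [197.6, 219.0], [220.1, 219.5]]
........................
........................
........................
........................
........................
........................
........................
........................
........................
........................
........................
........................
........................
```

```bash
python3 - <<'E'
from h import *
t=snap('top'); im=t['pixels'][160:225,185:240]
k=9; a=cv2.resize(cv2.cvtColor(im,4),None,fx=k,fy=k,interpolation=cv2.INTER_CUBIC)
def ring(c,r,z,col):
    p=np.array([[(proj(t,[c[0]+r*np.cos(b),c[1]+r*np.sin(b),z])-[185,160]+.5)*k] for b in np.linspace(0,6.28,80)]).astype(int)
    cv2.polylines(a,[p],True,col,1)
ring((.4562,.1485),.030,.130,(0,0,255)); ring((.567,.1385),.024,.045,(0,255,0)); ring((.567,.1385),.010,.21,(255,0,0))
cv2.imwrite('pics/v5.png',a)
E
```

```text
(no output)
```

View pics/v5.png

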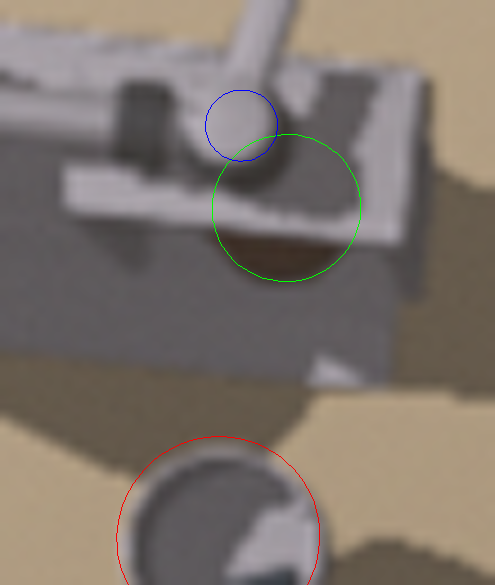

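The overlay shows the perch (green) within about 1 mm. The real cup rim sits about 3 mm to -y and 2.5 mm nearer the robot than the red prediction, so I'll correct the insertion to (114, -1).

Emit:
play_rows:
  targets:
    - [[0, 0, 8], 0, 5]
    - [[0, 0, 18], 0, 5]
    - [[0, 0, 24], 0, 5]
    - [[5, 0, 24], 0, 5]
    - [[15, 0, 24], 0, 5]
    - [[27, 0, 24], 0, 5]
    - [[39, 0, 24], 0, 5]
    - [[50, 0, 24], 0, 5]
    - [[57, 0, 24], 0, 5]
    - [[60, 0, 24], 0, 5]

```text
time_s: 12.73
tool_pos: [0.4394, 0.1501, 0.2664]
eef_rot: [-0.0, 0.999, -0.036, 0.0]
force: [-0.2, -0.5, -0.3]
grip_width: 0.0136
```

Emit:
play_rows:
  targets:
    - [[5, 0, 0], 0, 5]
    - [[14, 0, 0], 0, 5]
    - [[24, 0, 0], 0, 5]
    - [[34, -1, 0], 0, 5]
    - [[44, -1, 0], 0, 5]
    - [[51, -1, 0], 0, 5]
    - [[54, -1, 0], 0, 5]
    - [[54, -1, 0], 0, 5]
    - [[54, -1, 0], 0, 5]

```text
time_s: 13.48
tool_pos: [0.492, 0.1474, 0.2661]
eef_rot: [0.0, 0.999, -0.036, -0.0]
force: [0.2, -0.5, -0.7]
grip_width: 0.0135
```

```bash
python3 - <<'E'
from h import *
go(.568-.078*.997,.139+.078*.078,.099,-4.5)
def ov(cam,u0,u1,v0,v1,k,rings):
    s=snap(cam); a=cv2.resize(cv2.cvtColor(s['pixels'][v0:v1,u0:u1],4),None,fx=k,fy=k,interpolation=cv2.INTER_CUBIC)
    for c,r,z,col in rings:
        p=np.array([[(proj(s,[c[0]+r*np.cos(b),c[1]+r*np.sin(b),z])-[u0,v0]+.5)*k] for b in np.linspace(0,6.28,80)]).astype(int); cv2.polylines(a,[p],True,col,1)
    return a
c=(.5675,.1387); R=[(c,.03,.056,(0,0,255)),(c,.03,.106,(0,0,255)),(c,.024,.045,(0,255,0))]
a=ov('top',185,240,160,225,7,R); b=ov('side',215,275,185,250,7,R)
cv2.imwrite('pics/v6.png',np.hstack([a,b]))
E
```

```text
pose [0.492  0.1474 0.0991] yaw -4.07 t 13.48 F [ 0.2 -0.5 -0.7] w 0.0135
shift [-1.6  2.4  0.1] turn 0.43
```

View pics/v6.png

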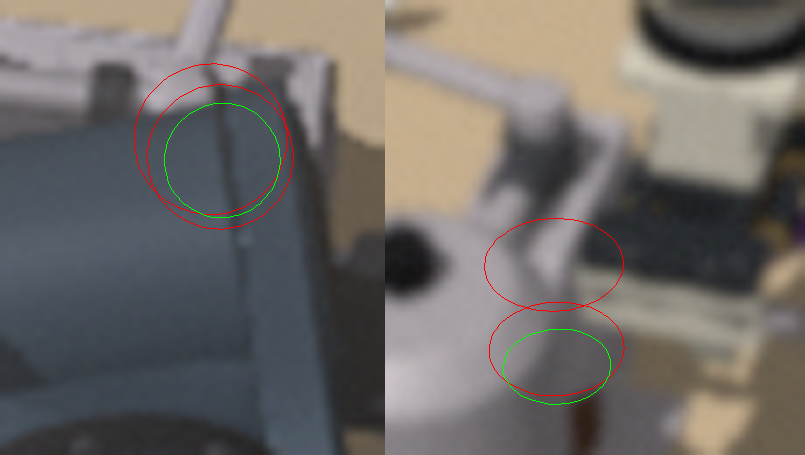

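The arm hides the cup here, but measured travel matches the plan and no contact force shows. Lower it to contact.

Emit:
play_rows:
  targets:
    - [[0, 0, 3], 0, 5]
    - [[0, 0, 6], 0, 5]
    - [[0, 0, 8], 0, 5]
    - [[0, 0, 9], 0, 5]
    - [[0, 0, 9], 0, 5]
    - [[0, 0, 9], 0, 5]

```text
time_s: 14.08
tool_pos: [0.4921, 0.1474, 0.2571]
eef_rot: [0.0, 0.999, -0.036, -0.0]
force: [0.9, -0.3, -1.7]
grip_width: 0.014
```

Emit:
play_rows:
  targets:
    - [[0, 0, 0.7], 0, 5]
    - [[0, 0, 1.4], 0, 5]
    - [[0, 0, 1.4], 0, 5]
    - [[0, 0, 1.4], 0, 5]

```text
time_s: 14.42
tool_pos: [0.4922, 0.1474, 0.2559]
eef_rot: [-0.0, 0.999, -0.036, 0.0]
force: [-0.0, 0.2, -1.1]
grip_width: 0.0137
```

Emit:
play_rows:
  targets:
    - [[0, 0, 0.7], 0, 5]
    - [[0, 0, 0.7], 0, 5]
    - [[0, 0, 0.7], 0, 5]

```text
time_s: 14.67
tool_pos: [0.4921, 0.1474, 0.2552]
eef_rot: [-0.0, 0.999, -0.036, 0.0]
force: [-2.0, -0.8, 0.5]
grip_width: 0.0138
```

```bash
python3 -c "
from h import *
go(.49,.147,.088,-4.5); print(readout.observe()['moment'])"
```

```text
pose [0.4921 0.1474 0.0882] yaw -4.07 t 14.67 F [-2.  -0.8  0.5] w 0.0138
shift [-2.1  0.6  0.2] turn 0.43
[ 0.04366464  0.08896564 -0.00073924]
```

Contact is starting at about the expected height. Small steps down until the force rises clearly.

Emit:
play_rows:
  targets:
    - [[0, 0, 0.5], 0, 5]
    - [[0, 0, 0.5], 0, 5]
    - [[0, 0, 0.5], 0, 5]

```text
time_s: 14.92
tool_pos: [0.492, 0.1474, 0.2547]
eef_rot: [-0.0, 0.999, -0.036, -0.0]
force: [-2.9, -0.6, 3.7]
grip_width: 0.0136
```

Emit:
play_rows:
  targets:
    - [[0, 0, 0.5], 0, 5]
    - [[0, 0, 0.5], 0, 5]
    - [[0, 0, 0.5], 0, 5]

```text
time_s: 15.17
tool_pos: [0.492, 0.1474, 0.2542]
eef_rot: [0.0, 0.999, -0.036, -0.0]
force: [-4.5, 0.3, 5.8]
grip_width: 0.0134
```

```bash
python3 -c "
from h import *
go(.49,.147,.088,-4.5); print(readout.observe()['moment'])"
```

```text
pose [0.492  0.1474 0.0872] yaw -4.07 t 15.17 F [-4.5  0.3  5.8] w 0.0134
shift [-1.9  0.6 -0.8] turn 0.43
[0.08090206 0.6122662  0.02256128]
```

In contact (5.8 N). Relax slightly, release, and go straight up and then back.

Emit:
play_rows:
  targets:
    - [[0, 0, -0.6], 0, 5]
    - [[0, 0, -0.6], 0, 5]
    - [[0, 0, -0.6], 0, 14]
    - [[0, 0, -0.6], 0, 18]
    - [[0, 0, -0.6], 0, 24]
    - [[0, 0, -0.6], 0, 32]
    - [[0, 0, -0.6], 0, 40]
    - [[0, 0, -0.6], 0, 40]
    - [[0, 0, -0.6], 0, 40]

```text
time_s: 15.92
tool_pos: [0.4921, 0.1474, 0.2547]
eef_rot: [-0.0, 0.999, -0.036, 0.0]
force: [-0.1, 0.2, 0.5]
grip_width: 0.0397
```

Emit:
play_rows:
  targets:
    - [[0, 0, -8], 0, 40]
    - [[0, 0, -25], 0, 40]
    - [[0, 0, -50], 0, 40]
    - [[-15, 0, -80], 0, 40]
    - [[-40, 0, -115], 0, 40]
    - [[-80, 0, -150], 0, 40]
    - [[-110, 0, -180], 0, 40]
    - [[-120, 0, -190], 0, 20]
    - [[-120, 0, -190], 0, 0]
    - [[-120, 0, -190], 0, 0]

```text
time_s: 16.75
tool_pos: [0.3718, 0.156, 0.4461]
eef_rot: [-0.001, 0.999, -0.035, 0.002]
force: [0.1, 0.4, 0.2]
grip_width: 0.0245
```

```bash
python3 - <<'E'
from h import *
go(.568,.139,.3,-4.5)
def ov(cam,u0,u1,v0,v1,k,rings):
    s=snap(cam); a=cv2.resize(cv2.cvtColor(s['pixels'][v0:v1,u0:u1],4),None,fx=k,fy=k,interpolation=cv2.INTER_CUBIC)
    for c,r,z,col in rings:
        p=np.array([[(proj(s,[c[0]+r*np.cos(b),c[1]+r*np.sin(b),z])-[u0,v0]+.5)*k] for b in np.linspace(0,6.28,80)]).astype(int); cv2.polylines(a,[p],True,col,1)
    return a
c=(.5675,.1387)
a=ov('top',185,240,140,225,6,[(c,.03,.095,(0,0,255)),(c,.024,.045,(0,255,0))]); b=ov('side',200,275,165,250,6,[])
cv2.imwrite('pics/v7.png',np.hstack([a,b]))
E
```

```text
pose [0.3718 0.156  0.2791] yaw -4.03 t 16.75 F [0.1 0.4 0.2] w 0.0245
shift [196.9   3.1 -20.9] turn 0.47
```

View pics/v7.png

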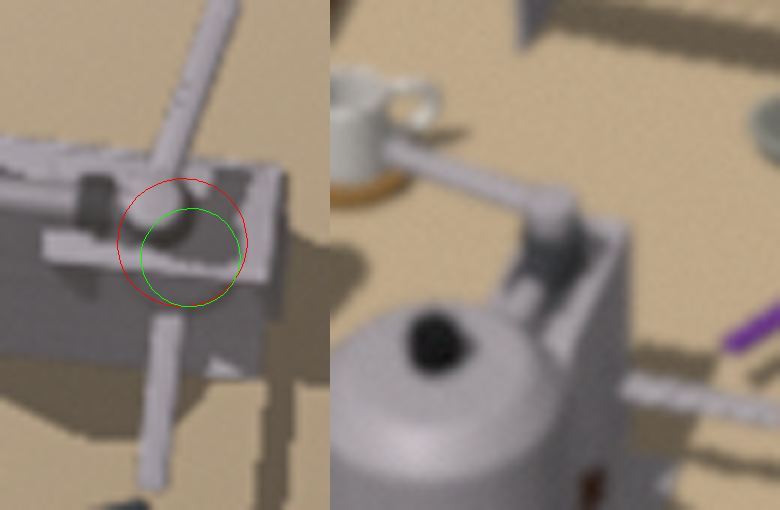

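The cup stands on the perch with its handle towards the robot, tip at about px (210,221) in the top view. I'll check centring from the handle and plan the lever.

```bash
python3 - <<'E'
from h import *
t=snap('top'); s=snap('side')
tip=atz(t,210,221.2,.094); root=atz(t,185+169/6-.5,140+320/6-.5,.094); d=(root-tip)/np.linalg.norm(root-tip)
print('tip',tip,'yaw',np.degrees(np.arctan2(d[1],d[0])),'axis est',tip+.115*d)
im=s['pixels'][190:260,245:330]; 
cv2.imwrite('pics/v8.png',np.hstack([cv2.resize(cv2.cvtColor(im,4),(510,420),interpolation=2),cv2.resize(cv2.cvtColor(t['pixels'][195:230,195:225],4),(280,420),interpolation=2)]))
print('expect side px of tip top z=.094',proj(s,[*tip[:2],.094]),'root',proj(s,[*root[:2],.094]))
h=np.array([.5675,.1387]); hp=atz(t,211,173,.215); print(hp)
E
```

```text
tip [0.45249824 0.14839854 0.094     ] yaw -3.3511331617890017 axis est [0.5673016  0.14167622 0.094     ]
expect side px of tip top z=.094 [275.5089077 232.5003977] root [250.01349561 227.87197977]
[0.56730433 0.13893328 0.215     ]
```

View pics/v8.png

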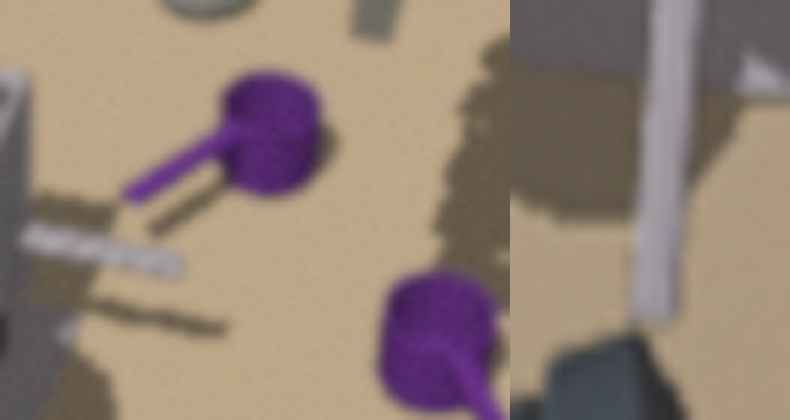

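The handle tip in the side view (275,233) matches the level prediction of (275.5,232.5). The axis estimate (0.567,0.141) is within about 2–3 mm of the perch. Next is the lever, pushed with closed fingers.

```bash
cat > lev.py <<'E'
from h import *
H=np.array([.5675,.1388]); Y=np.radians(-4.5); R=np.array([[np.cos(Y),-np.sin(Y)],[np.sin(Y),np.cos(Y)]])
def pt(phi,extra=0,r=.065):
    c,s=np.cos(phi),np.sin(phi)
    return H+R@(r*np.array([c,-s])+np.array([s,c])*(.007+.0075*abs(s)+.0175*abs(c)+extra))
E
python3 - <<'E'
from lev import *
p=pt(.19,.014); print(p); go(*p,.2,-4.07)
E
```

```text
[0.64067758 0.15973612]
pose [0.373  0.1558 0.2768] yaw -4.09 t 16.95 F [0.3 0.1 0.1] w 0.0089
shift [266.7 -23.   76.8] turn -0.02
```

Emit:
play_rows:
  targets:
    - [[30, -4, 0], 0, 0]
    - [[65, -8, 0], 0, 0]
    - [[105, -12, 0], 0, 0]
    - [[145, -16, 0], 0, 0]
    - [[185, -20, 0], 0, 0]
    - [[220, -23, 0], 0, 0]
    - [[250, -23, 0], 0, 0]
    - [[267, -23, 0], 0, 0]
    - [[267, -23, 0], 0, 0]
    - [[267, -23, 0], 0, 0]

```text
time_s: 17.78
tool_pos: [0.6411, 0.1595, 0.4425]
eef_rot: [0.0, 0.999, -0.036, -0.001]
force: [-0.6, -0.4, 0.5]
grip_width: 0.0007
```

Emit:
play_rows:
  targets:
    - [[0, 0, 15], 0, 0]
    - [[0, 0, 35], 0, 0]
    - [[0, 0, 55], 0, 0]
    - [[0, 0, 70], 0, 0]
    - [[0, 0, 77], 0, 0]
    - [[0, 0, 77], 0, 0]
    - [[0, 0, 77], 0, 0]

```text
time_s: 18.37
tool_pos: [0.6401, 0.1599, 0.3682]
eef_rot: [-0.0, 0.999, -0.035, 0.0]
force: [-0.2, -0.0, 1.0]
grip_width: 0.0003
```

```bash
python3 - <<'E'
from lev import *
go(*pt(.19,.014),.2,-4.07)
o=readout.observe()['tool_pos'][:2]; y=np.radians(-4.07); T=np.array([[np.cos(y),np.sin(y)],[np.sin(y),-np.cos(y)]])
prev=o
for d in range(10,96,5):
    p=pt(np.radians(d)); print(d,np.round(1e3*T@(p-o),1).tolist())
E
```

```text
pose [0.6401 0.1599 0.2012] yaw -4.07 t 18.37 F [-0.2 -0.   1. ] w 0.0003
shift [0.5 0.2 1.2] turn 0.0
10 [-2.4, 12.9]
15 [-1.4, 18.6]
20 [-1.0, 24.6]
25 [-1.1, 30.7]
30 [-1.8, 36.8]
35 [-3.1, 43.0]
40 [-5.1, 49.2]
45 [-7.8, 55.2]
50 [-11.1, 61.1]
55 [-15.0, 66.6]
60 [-19.5, 71.8]
65 [-24.7, 76.6]
70 [-30.3, 80.8]
75 [-36.4, 84.4]
80 [-43.0, 87.5]
85 [-49.8, 89.8]
90 [-56.9, 91.4]
95 [-61.2, 92.5]
```

Emit:
play_rows:
  targets:
    - [[-2, 13, 1], 0, 0]
    - [[-1, 19, 1], 0, 0]
    - [[-1, 25, 1], 0, 0]
    - [[-1, 31, 1], 0, 0]
    - [[-2, 37, 1], 0, 0]
    - [[-3, 43, 1], 0, 0]
    - [[-5, 49, 1], 0, 0]
    - [[-8, 55, 1], 0, 0]
    - [[-11, 61, 1], 0, 0]
    - [[-15, 67, 1], 0, 0]

```text
time_s: 19.2
tool_pos: [0.6203, 0.0935, 0.3667]
eef_rot: [0.0, 0.999, -0.036, 0.0]
force: [2.0, 2.4, 0.7]
grip_width: 0.0002
```

Emit:
play_rows:
  targets:
    - [[-5, 5, 0], 0, 0]
    - [[-10, 10, 0], 0, 0]
    - [[-15, 14, 0], 0, 0]
    - [[-21, 18, 0], 0, 0]
    - [[-28, 21, 0], 0, 0]
    - [[-35, 23, 0], 0, 0]
    - [[-38, 24, 0], 0, 0]
    - [[-38, 24, 0], 0, 0]

```text
time_s: 19.87
tool_pos: [0.5808, 0.0729, 0.367]
eef_rot: [-0.0, 0.999, -0.036, 0.001]
force: [4.5, 1.4, -1.9]
grip_width: 0.0005
```

Emit:
play_rows:
  targets:
    - [[-2, 0, 0], 0, 0]
    - [[-4, 0, 0], 0, 0]
    - [[-4, 0, 0], 0, 0]

```text
time_s: 20.12
tool_pos: [0.5788, 0.073, 0.3674]
eef_rot: [-0.0, 0.999, -0.036, 0.005]
force: [23.9, -0.2, -11.1]
grip_width: 0.0004
```

```bash
python3 - <<'E'
from lev import *
p=pt(np.radians(90)); go(*p,.2,-4.07)
s=snap('side')['pixels'][160:270,200:300]; t=snap('top')['pixels'][130:240,180:280]
cv2.imwrite('pics/v9.png',cv2.cvtColor(np.hstack([cv2.resize(t,(400,440),interpolation=2),cv2.resize(s,(400,440),interpolation=2)]),4))
E
```

```text
pose [0.5788 0.073  0.2004] yaw -4.1 t 20.12 F [ 23.9  -0.2 -11.1] w 0.0004
shift [-1.9  0.2  0.4] turn -0.03
```

Force rose to 24 N at the expected stop position. Back off and rise clear.

Emit:
play_rows:
  targets:
    - [[4, 0, 0], 0, 0]
    - [[12, 0, 0], 0, 0]
    - [[25, 0, 0], 0, 0]
    - [[40, 0, 0], 0, 0]
    - [[45, 0, -15], 0, 0]
    - [[45, 0, -45], 0, 0]
    - [[45, 0, -80], 0, 0]
    - [[45, 0, -110], 0, 0]
    - [[45, 0, -130], 0, 0]
    - [[45, 0, -130], 0, 0]

```text
time_s: 21.05
tool_pos: [0.6219, 0.07, 0.5015]
eef_rot: [-0.0, 0.999, -0.035, 0.003]
force: [0.4, -0.2, -0.5]
grip_width: 0.0006
```

Emit:
play_rows:
  targets:
    - [[0, 40, 0], 0, 0]
    - [[0, 80, 0], 0, 0]
    - [[-20, 120, 0], 0, 0]
    - [[-50, 160, 0], 0, 0]
    - [[-80, 200, 0], 0, 0]
    - [[-120, 240, 0], 0, 0]
    - [[-150, 270, 0], 0, 0]
    - [[-180, 300, 0], 0, 0]
    - [[-180, 300, 0], 0, 0]
    - [[-180, 300, 0], 0, 0]

```text
time_s: 21.88
tool_pos: [0.4176, -0.2191, 0.4961]
eef_rot: [0.0, 0.999, -0.037, -0.001]
force: [-0.7, 0.1, -0.4]
grip_width: 0.0009
```

```bash
python3 - <<'E'
from h import *
t=snap('top'); s=snap('side'); old=cv2.imread('pics/top1.png')[...,::-1]; H=np.array([.5675,.1388])
g=t['pixels'].astype(int); dif=np.abs(g-old.astype(int)).sum(2)
# lever: sample ring at r=.085 z=.203 in both images, saturation (steel=low)
def tan(img,p):
    u,v=proj(t,p); x=img[int(round(v)),int(round(u))].astype(int); return x[0]-x[2]
for nm,img in(('old',old),('new',g)):
  for r in(.07,.085,.093):
    print(nm,r,[(a,tan(img,[H[0]+r*np.cos(np.radians(a)),H[1]+r*np.sin(np.radians(a)),.203])) for a in (range(-28,-2,3) if nm=='old' else range(-108,-78,3))])
q={'measuring_cup':0,'tap_handle':0,'jar':0,'coaster':0,'mug_a':0,'tin':0,'spoon':0,'silicone_cup':0}
for n in q: print(n,[(np.round(r['extent']).tolist(),round(r['confidence'],2)) for c in('top','side') for r in finder.search_frame(n,c)[:4]])
for u0,v0,nm in((318,203,'sil'),(286,105,'coaster'),(240,98,'jar'),(113,241,'mugb'),(119,126,'tin')): print(nm,dif[v0:v0+25,u0:u0+25].mean().round(1))
# handle tip edge of measuring cup: column of pixels beneath stand
print('handle rows', [(v,int(g[v,210,0]-g[v,210,2])) for v in range(210,228)])
print(''.join('\n'+''.join('#' if x[0]-x[2]<25 else '.' for x in g[v,195:232]) for v in range(205,226)))
E
```

```text
old 0.07 [(-28, np.int64(43)), (-25, np.int64(44)), (-22, np.int64(44)), (-19, np.int64(2)), (-16, np.int64(1)), (-13, np.int64(1)), (-10, np.int64(9)), (-7, np.int64(32)), (-4, np.int64(44))]
old 0.085 [(-28, np.int64(44)), (-25, np.int64(43)), (-22, np.int64(41)), (-19, np.int64(5)), (-16, np.int64(2)), (-13, np.int64(2)), (-10, np.int64(37)), (-7, np.int64(44)), (-4, np.int64(44))]
old 0.093 [(-28, np.int64(43)), (-25, np.int64(42)), (-22, np.int64(42)), (-19, np.int64(33)), (-16, np.int64(2)), (-13, np.int64(2)), (-10, np.int64(40)), (-7, np.int64(42)), (-4, np.int64(42))]
new 0.07 [(-108, np.int64(26)), (-105, np.int64(27)), (-102, np.int64(40)), (-99, np.int64(26)), (-96, np.int64(2)), (-93, np.int64(0)), (-90, np.int64(6)), (-87, np.int64(32)), (-84, np.int64(45)), (-81, np.int64(45))]
new 0.085 [(-108, np.int64(27)), (-105, np.int64(28)), (-102, np.int64(46)), (-99, np.int64(35)), (-96, np.int64(0)), (-93, np.int64(1)), (-90, np.int64(1)), (-87, np.int64(42)), (-84, np.int64(45)), (-81, np.int64(47))]
new 0.093 [(-108, np.int64(26)), (-105, np.int64(36)), (-102, np.int64(46))
[... 1597 characters left out ...]
................
.............#######.................
.............#######.................
.............######................#.
.............######..................
.............######..................
.............######..................
.............######..................
.............######..................
.............#####...................
.............#####...................
.............#####...................
.............#####...................
.............#####...................
.............#####...................
.....................................
.....................................
.....................................
.....................................
```

The lever now reads about -94°, against the stand's -y at -94.5°. The cup handle tip is unmoved and the bystander boxes are unchanged. Handing in.

```bash
python3 -c "
from h import *
print(robot.hand_in())"
```

```text
the job is handed in; nothing more can be done
None
```

The measuring cup stands on the perch under the spout, and the tap lever is at its open stop. I handed the job in at about 22 s of the 72 s allowed, with the arm well clear.

I drew the cup out from the riser by its body and turned it. I then regripped it by the handle, carried it in from the open -x side and released it on the perch. The lever was pushed round with closed fingers.

**Last checks:**
- **Lever:** the push met 24 N at the expected stop position. In the final picture the lever reads about -94°, against about -94.5° expected for fully open.
- **Cup level:** after release, the handle tip appeared within about 1.5 px of where a level cup should show. It was in the same place after the lever was turned.
- **Cup centring:** the cup sits an estimated 2–3 mm from the perch centre. I worked this out from the handle only, because the bridge and tank hide the cup body from both cameras.
- **Other objects:** the jar, coaster, mugs, tin and silicone cup are within about 3 px of their starting boxes in the top view. The spoon was only partly detected at the end, in its old place. I did not check the purple look-alikes separately, but they showed about where they started.

One check failed: the picture of the lever at its stop could not be viewed because the 12-picture limit was reached. I checked the end state from pixel values and the detector instead.

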